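# Check a trolley brake lever against its stop

## Robot

A 6-joint arm with a two-finger parallel gripper is mounted at the origin on the work surface. World frame = base frame: x ahead of the robot, y to its left, z up, the work surface at z = 0. Lengths are in m, angles in rad, forces in N, time in s.
With the tool pointing down it reaches from about 0.375 to 0.975 m from the base axis. Payload 3.8 kg.
Tool frame: the origin (TCP) lies midway between the tips of the shut fingers; the grasp point (between the pads) lies 19 mm behind it (arm.pinch_z is the distance from the TCP to the grasp point, in m); z points along the fingers, y is the line along which they close (so a half turn about z gives the same grasp; the last joint's range is limited). The gripper opens to 88 mm and grips with 3 to 60 N. Pads are 18 mm wide; open, the fingers measure 123 mm over their backs; the gripper's body (75 mm by 187 mm) begins 45 mm behind the grasp point.
Start: joints at [1.216, 0.264, 1.604, -0, 1.274, -0.037], TCP at [0.211, 0.641, 0.239] pointing down, gripper open.
Joint ranges: [-2.63, 2.63], [-0.94, 2.18], [0.31, 2.57], [-1.31, 4.45], [0, 2.66], [-2.55, 2.55]. Speed limits (rad/s): [2.57, 2.57, 3.14, 3.14, 3.14, 3.14].

## Interface

Orientations are given as a unit quaternion [w, x, y, z].
In Python, from rig import arm gives the robot as it stands.
- The arm moves only by the tool jog_arm, never from a script. Its argument "plan" is a list of rows, each a list of 5 numbers: the closure, from 0 (fully open) to 1 (shut), then the shift along the tool's x, y, z in m, then the turn about the tool's z in degrees. In form: [[hand, x, y, z, turn], ...]. A call has 1 to 20 rows; each row is the pose to reach, as a shift and turn from the pose commanded when the call began, along the tool's axes at that moment; what a row does not reach only later rows make up. A row lasts 1/12 s, in which the tool goes at most 41.7 mm and 7.16 degrees, less where a joint would pass 70% of its speed; a pose out of reach is approached as far as the arm can. A call with a gripper value outside its range is refused whole. The fingers move at their own pace and stop on an object; the grip force is fixed at half the most. Time passes only in rows, so rows that repeat a pose let the fingers close. It gives the time, the measured TCP pose, the force, the opening and the grip force at its end, in the units of the state.
- arm.observe(): the state, without advancing time (a new reading comes with each control period).
- arm.grab_frame(name): name is "side" or "top" or "wrist"; returns a dict with "pixels" (420x560x3 uint8, blue, green, red), "depth" (420x560 float32, m along the optical axis (not along the pixel's ray), 0 where there is no reading), "camera_matrix" (3x3 intrinsics, pixels), "distortion" ([k1, k2, p1, p2, k3] as OpenCV has them; the pictures are not rectified), "xyz" and "orientation" of the camera in the world. Camera axes: x right, y down, z forward; pixel columns grow to the right and rows downward; lengths in m; the calibration is good to about 2 mm. A picture is of the moment at which its call begins.
- arm.job_done(): hands the job in; it is judged then, once.
Trained networks look in a picture, given as the dict that the camera call returned (one of the last four; its "shot" number tells which), for a name from the list of things; names that differ only in an ending like _2 or _b are one class to them, and where a whole thing is asked for, a point or a joint stands for the part that bears it (a point fixed in the world has none). Each returns a list of dicts, best first, with "p" (0 to 1); they miss things now and then, are a little off and sometimes report something else, mostly with a low value. They report only what shows in the picture. A call takes as long as a camera call. They do not tell look-alikes from the thing itself.
- arm.regions_of(picture, query): "mask" (420x560 bool, what is visible of it) and "xy" ([column, row] in pixels, amid what is visible of it).
- arm.tip_of(picture, query): "xy" ([column, row] in pixels: a listed point, or the origin of a listed thing).
The state is a dict: "t": time; "joint_pos": joint angles; "joint_velocities": joint speeds; "tau": joint torques, N m; "tcp_pos": TCP position; "tcp_rot": TCP orientation; "contact_force": force on the tool from outside, world axes, zero at the start; "wrist_torque": the same for the moment, N m; "width": finger opening in m; "finger_force": force on a finger pad.
Only numpy, scipy, OpenCV 4.12 (cv2) and the standard library are available. Lean on these libraries where they do the work, as an engineer would, in place of code of your own. Each camera call takes 0.05 s, during which the arm holds its last target. There are 200 camera calls.

## Task

Of the two handles clamped on the bench, take the one with the long lever: use the outside of the fingers to press that lever in towards its bar until it comes up against its stop, and keep it there for a good second to show that it stops short of the grip. Then ease it back out under control, without letting it snap, until it is fully back at rest, and move away. Do not pinch the lever, force it hard against the stop or touch either bar, and leave the short lever and the loose things on the bench alone.

Things in the scene. Friction and masses are not known exactly. Their poses are not given: they have to be found in the camera images.
- brake_swing (a joint): The long brake lever (hinge, upright axis, rad): 0 = at rest, swung out from its bar; grows as it is pressed towards the bar; 0.32 = against its stop, parallel to the bar with 20 mm clear between blade and grip. A spring always pushes it out, about 0.4 N m at rest and 0.72 N m at the stop, i.e. about 4 N to 7 N of push at the pressing point; past that the stop is hard.
- brake_press (a point): Point on the outer face of the long lever's blade, at mid height, 105 mm from its pivot: a good place to press. It moves with the lever. Its y axis runs along the lever from pivot to tip, its x axis points level from the lever towards the bar (the way to press), z is up. Height about 110 mm above the bench. At rest it must travel about 33 mm to the stop. The lever closes clockwise seen from above.
- brake_pivot (a point): Pivot of the long lever on its upright hinge axis, at the blade's mid height (110 mm); axes as for brake_press.
- brake_lever: Blade of the long lever: a plain aluminium strip 10 mm thick (x, pressing direction), 16 mm high, reaching 150 mm from the pivot, ending in an 18 mm ball. Its origin is the pivot, axes as for brake_press. Nothing stands under the blade: clear down to the bench over its outer 100 mm.
- brake_bar: Level handlebar beside the long lever: black rubber grip 30 mm round, 150 mm long (36 mm end collars), axis 110 mm above the bench and 40 mm from the lever's pivot. Origin: middle of the grip; y along the bar away from its stand, x level away from the lever. The fixed stand (136 mm high, base 120 x 100 mm) is centred at y = -150 mm. Place and yaw (up to 25 deg) vary; the lever faces roughly the robot.
- short_swing (a joint): The short lever on the other handle (hinge, upright axis, rad): 0 = at rest, swung out from its bar; grows as it is pressed towards the bar; 0.32 = against its stop, parallel to the bar with 20 mm clear between blade and grip. Not to be pressed.
- short_lever: Blade of the short lever: same strip but reaching only 85 mm from its pivot; origin at its pivot, y along it to its tip, x towards its bar.
- short_bar: The other handle's bar, the same as brake_bar in size, height, axes and stand; the two handles stand side by side and swap places from run to run.
- pipe_offcut: Loose steel pipe offcut standing upright, 42 mm across, 70 mm high, behind the brake bar; origin at the centre of its underside.
- tape_measure: Loose black and yellow tape measure, 65 x 34 x 60 mm high, standing to the left of both handles (+y side); origin at the centre of its underside.
- weld_magnet: Loose yellow welding magnet block lying flat, 74 x 66 x 30 mm high, behind the short lever's bar; origin at the centre of its underside.
Mind the look-alikes: they are no part of the job. What is shaped like the part that bears short_swing but red is not meant.

How it is judged:
On the way, in this order (a step that is already met when the one before it is completed fails the run):
1. the long lever is pressed in to its stop by the fingers and kept there (value of joint brake_swing above 0.295 rad and contact force between the fingers and brake_lever above 1 N), for 0.8 s.
2. the long lever is back at rest (value of joint brake_swing below 0.03 rad), for 0.2 s.
At the end, for the whole second after the job is handed in: The long lever has been held within 0.025 rad of its stop by the fingers for 0.8 s and is back within 0.03 rad of rest; the short lever is within 0.03 rad of rest and the loose things are within 10 mm of where they stood (value of joint each of brake_swing, short_swing below 0.03 rad and distance of each of pipe_offcut, tape_measure, weld_magnet from where it was at the start of the episode below 0.01 m); the robot touches nothing.
It fails at once if the long lever snapped back (faster than 4 rad/s) (velocity of joint brake_swing below -4 rad/s).
It fails at once if the long lever was forced (over 40 N) (contact force between any of the fingers, the arm and brake_lever above 40 N).
It fails at once if the long lever was pinched or pulled from between the fingers instead of pressed with their outside (contact force between the fingers and brake_lever above 0.5 N and x of the grasp point in the frame of brake_press above -0.002 m).
It fails at once if a bar was touched or squeezed (over 2 N) (contact force between any of the fingers, the arm and brake_bar above 2 N or contact force between any of the fingers, the arm and short_bar above 2 N).
It fails at once if the short lever was pushed, or a loose thing was moved by more than 10 mm (value of joint short_swing above 0.04 rad or contact force between any of the fingers, the arm and short_lever above 2 N or distance of any of pipe_offcut, tape_measure, weld_magnet from where it was at the start of the episode above 0.01 m).
It also fails if it takes over 38 s, if anything falls off the work surface, if the arm or the gripper's body presses on something with over 40 N, if the wrist force passes 120 N, or if a joint passes its speed limit or range.

## Working session

There is one attempt and no reset: what is moved stays moved. The work goes in short steps, Python scripts to look and compute and a tool call to move; the robot and the scene stay as the last step left them, time stands still between calls to the robot, and variables do not carry over. Pictures are saved under pics/ and viewed, at most 10 in all, crops included, and the job is handed in when it is done.

Besides the shell and the picture viewer there is one more tool, called after "Request:" by a JSON object that holds its "name" and its "arguments", one argument or row to a line. jog_arm: Moves the arm, as the interface text tells. Its arguments: {"type":"object","properties":{"plan":{"type":"array","items":{"type":"array","items":{"type":"number"}}}},"required":["plan"]}

```bash
mkdir -p pics; ls
cat > h.py <<'E'
import numpy as np, cv2
from scipy.spatial.transform import Rotation as R
def rot(q): return R.from_quat([q[1],q[2],q[3],q[0]]).as_matrix()
def ray(f,uv):
    p=cv2.undistortPoints(np.array([[uv]],float),f["camera_matrix"],np.array(f["distortion"],float))[0,0]
    return rot(f["orientation"])@np.array([p[0],p[1],1.])
def at_z(f,uv,z):
    r=ray(f,uv); o=np.array(f["xyz"]); return o+r*(z-o[2])/r[2]
def at_d(f,uv):
    u,v=int(round(uv[0])),int(round(uv[1])); d=f["depth"][v,u]; return np.array(f["xyz"])+ray(f,uv)*d
def tri(f1,a,f2,b):
    A=np.stack([ray(f1,a),-ray(f2,b)],1); d=np.array(f2["xyz"])-np.array(f1["xyz"])
    s=np.linalg.lstsq(A,d,rcond=None)[0]
    p=np.array(f1["xyz"])+A[:,0]*s[0]; q=np.array(f2["xyz"])-A[:,1]*s[1]
    return (p+q)/2, np.linalg.norm(p-q)
E
python3 - <<'E'
from h import *
from rig import arm
np.set_printoptions(precision=4,suppress=True)
print(arm.observe())
F={}
for n in ("top","side"):
    f=arm.grab_frame(n); F[n]=f; cv2.imwrite(f"pics/{n}0.png",f["pixels"]); print(n,f["xyz"],f["orientation"])
    for q in ("brake_press","brake_pivot","brake_lever","short_lever","brake_bar","short_bar"):
        for fn in ("tip_of","regions_of"):
            for r in getattr(arm,fn)(f,q)[:3]:
                print(n,q,fn,round(r["p"],2),np.round(r["xy"],1),at_z(f,r["xy"],.11), at_d(f,r["xy"]), r["mask"].sum() if "mask" in r else "")
E
```

```text
pics
{'t': 0.0, 'joint_pos': array([ 1.2161,  0.2647,  1.6053, -0.    ,  1.2737, -0.0369]), 'joint_velocities': array([ 0.0009,  0.0008,  0.0006,  0.0007, -0.0018, -0.0002]), 'tau': array([ -0.0003, -50.2104, -35.688 ,   0.0729,   0.0292,  -0.0002]), 'tcp_pos': array([0.2107, 0.6405, 0.2374]), 'tcp_rot': array([-0.0002,  0.1582,  0.9874, -0.0011]), 'contact_force': array([-0.0543, -0.472 ,  0.0813]), 'wrist_torque': array([-0.0383, -0.0224,  0.024 ]), 'finger_force': 0.0, 'width': 0.08813548400210532}
top [0.4705 0.075  0.91  ] [ 0.0334 -0.7005  0.7123 -0.0286]
top brake_press tip_of 0.84 [200.6 244. ] [0.4607 0.248  0.11  ] [0.4608 0.2458 0.1203] 
top brake_press regions_of 0.86 [205.1 237.2] [0.4745 0.2387 0.11  ] [0.4745 0.2372 0.1172] 425
top brake_pivot tip_of 0.8 [244.6 212.4] [0.5248 0.1562 0.11  ] [0.5238 0.1548 0.1238] 
top brake_pivot regions_of 0.79 [207.5 239.6] [0.4695 0.2337 0.11  ] [0.4695 0.2339 0.1089] 348
top brake_lever tip_of 0.93 [240.9 210.8] [0.5282 0.1639 0.11  ] [0.527  0.162  0.1275] 
top brake_lever regions_of 0.87 [203.5 235.1] [0.4789 0.242  0.11  ] [ 0.4
[... 1837 characters left out ...]
1  ] [0.32   0.0431 0.1243] 
side short_lever regions_of 0.71 [198.  241.1] [0.3297 0.093  0.11  ] [0.3268 0.087  0.1186] 147
side short_lever regions_of 0.47 [313.8 273. ] [ 0.4844 -0.1524  0.11  ] [ 0.5388 -0.101  -0.0037] 185
side brake_bar tip_of 0.8 [219.8 159.6] [0.5329 0.2878 0.11  ] [0.5262 0.2767 0.1226] 
side brake_bar regions_of 0.61 [223.8 163.3] [0.533  0.2691 0.11  ] [0.5266 0.2586 0.1221] 635
side brake_bar regions_of 0.47 [219.8 182.5] [0.4827 0.2174 0.11  ] [0.4811 0.2147 0.1133] 326
side short_bar tip_of 0.86 [333.1 253.2] [ 0.5569 -0.1401  0.11  ] [ 0.5518 -0.1444  0.1193] 
side short_bar regions_of 0.66 [337.2 254. ] [ 0.5628 -0.1479  0.11  ] [ 0.5547 -0.1545  0.1244] 933
```

View pics/top0.png

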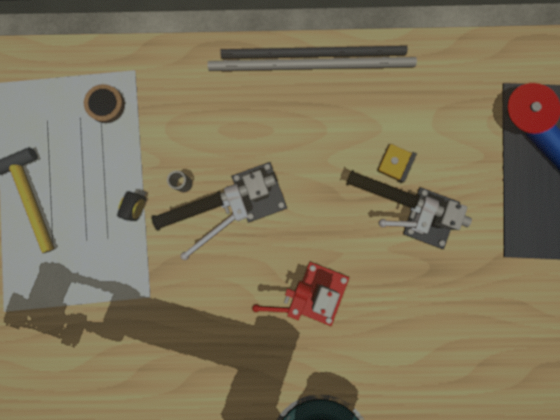

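View pics/side0.png

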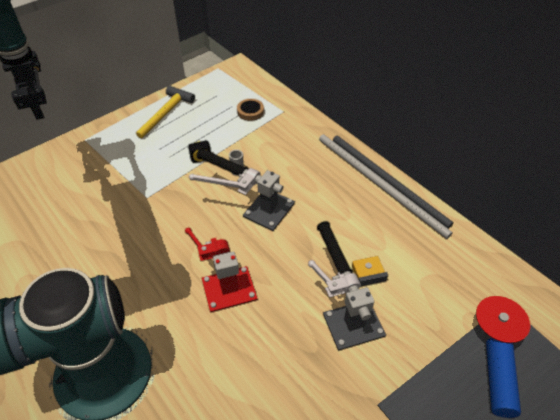

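The top view shows the long lever running from its pivot at (240,213) to its ball at (184,257), with its bar ending at (155,222). The short-lever handle is at (425,215), the red look-alike at (315,295), the pipe at (180,181) and the tape measure at (131,206). The side view agrees: long lever (245,184) to (192,178). Next I'll fit the lever line from depth.

```bash
cat > fit.py <<'E'
from h import *
from rig import arm
np.set_printoptions(precision=4,suppress=True)
def cloud(f):
    v,u=np.mgrid[0:420,0:560]; uv=np.stack([u,v],-1).reshape(-1,1,2).astype(float)
    n=cv2.undistortPoints(uv,f["camera_matrix"],np.array(f["distortion"],float))[:,0]
    d=f["depth"].reshape(-1); P=np.c_[n*d[:,None],d]@rot(f["orientation"]).T+np.array(f["xyz"])
    P[d==0]=np.nan; return P
def line(P):
    c=np.median(P,0)
    vx,vy,x,y=cv2.fitLine(P[:,:2].astype(np.float32),cv2.DIST_HUBER,0,.001,.001).ravel()
    d=np.array([vx,vy]); d=d*np.sign(d[1]); return np.array([x,y]),d
def lever(f,c=(.47,.235)):
    P=cloud(f); m=(P[:,2]>.09)&(P[:,2]<.14)
    tip=np.array([-.57,.82]); n=np.array([.82,.57]); q=P[:,:2]-np.array(c)
    m&=(abs(q@n)<.022)&(abs(q@tip)<.05); L=P[m]
    x,d=line(L); return L,x,d
E
python3 - <<'E'
from fit import *
for n in ("top","side"):
    f=arm.grab_frame(n); L,x,d=lever(f); nn=np.array([d[1],-d[0]])
    off=(L[:,:2]-x)@nn
    print(n,len(L),"z pct",np.percentile(L[:,2],[5,50,95]),"pt",x,"dir",d,np.degrees(np.arctan2(d[1],d[0])),"off",np.percentile(off,[2,10,50,90,98]))
    P=cloud(f); q=P[:,:2]-np.array([.529,.268]); m=(P[:,2]>.11)&(abs(q[:,0])<.045)&(abs(q[:,1])<.06)&(np.abs(q@np.array([.957,.29]))<.025)
    bx,bd=line(P[m]); print(" bar",m.sum(),bx,bd,np.degrees(np.arctan2(bd[1],bd[0])))
    # intersection of lever line with line 40mm from bar toward robot = pivot
    bn=np.array([bd[1],-bd[0]]); s=((bx-.04*bn-x)@bn)/(d@bn); piv=x+s*d
    print(" pivot",piv,"press (outer face)",piv+.105*d-.005*nn, "tip",piv+.15*d)
a=arm.grab_frame("top"); b=arm.grab_frame("side")
for q in ("brake_press","brake_pivot"):
    print(q,tri(a,arm.tip_of(a,q)[0]["xy"],b,arm.tip_of(b,q)[0]["xy"]))
E
```

```text
top 264 z pct [0.1093 0.1167 0.1192] pt [0.4709 0.2367] dir [-0.5993  0.8005] 126.82149 off [-0.0046 -0.004  -0.0001  0.0043  0.0056]
 bar 864 [0.527  0.2766] [-0.3521  0.936 ] 110.61601
 pivot [0.528  0.1604] press (outer face) [0.461  0.2414] tip [0.4381 0.2805]
side 212 z pct [0.104  0.1143 0.1196] pt [0.4722 0.2294] dir [-0.6124  0.7906] 127.76076 off [-0.0038 -0.003   0.0001  0.0057  0.0078]
 bar 396 [0.5218 0.2758] [-0.3519  0.9361] 110.60066
 pivot [0.5195 0.1684] press (outer face) [0.4512 0.2483] tip [0.4276 0.287 ]
brake_press (array([0.4576, 0.2441, 0.1069]), np.float64(0.0026006793216852508))
brake_pivot (array([0.5193, 0.158 , 0.1272]), np.float64(0.0014569968494979192))
```

Request:
{"name": "jog_arm", "arguments": {
  "plan": [
    [1,-0.032,-0.034,0,4.5],
    [1,-0.064,-0.068,0,9],
    [1,-0.096,-0.103,0,13.5],
    [1,-0.128,-0.137,0,18],
    [1,-0.16,-0.171,0,22.5],
    [1,-0.192,-0.206,0,27],
    [1,-0.224,-0.24,0,31.5],
    [1,-0.256,-0.274,0,36],
    [1,-0.288,-0.308,0,40.5],
    [1,-0.31,-0.33,0,43],
    [1,-0.322,-0.343,0,45],
    [1,-0.322,-0.343,0,45],
    [1,-0.322,-0.343,0,45]
  ]
}}

```text
t: 2.78
tcp_pos: [0.4108, 0.212, 0.239]
tcp_rot: [0.001, 0.526, 0.85, 0.0]
contact_force: [0.1, 1.0, 0.1]
width: 0.0033
finger_force: 0.0
```

Run:
```python
from fit import *
s=arm.observe(); T=rot(s["tcp_rot"]); print(s["tcp_pos"],"yaw y",np.degrees(np.arctan2(T[1,1],T[0,1])),T[:,2])
f=arm.grab_frame("wrist"); cv2.imwrite("pics/w1.png",f["pixels"]); print(f["xyz"])
for q in ("brake_press","brake_pivot","brake_lever"):
    for r in arm.tip_of(f,q)[:2]: print(q,r["p"],r["xy"],at_z(f,r["xy"],.11),at_d(f,r["xy"]))
L,x,d=lever(f)
if len(L)>20:
    nn=np.array([d[1],-d[0]]);off=(L[:,:2]-x)@nn
    print(len(L),np.percentile(L[:,2],[5,50,95]),x,d,np.percentile(off,[2,10,50,90,98]))
P=cloud(f); t=arm.grab_frame("top"); cv2.imwrite("pics/t1.png",t["pixels"])
```

```text
[0.4108 0.212  0.239 ] yaw y 26.516082390477713 [ 0.0011 -0.0005 -1.    ]
[0.3783 0.2777 0.3848]
brake_press 0.74 [338.4, 191.6] [0.4584 0.2457 0.11  ] [ 0.4907  0.2328 -0.0007]
1382 [0.1087 0.1172 0.1187] [0.47   0.2387] [-0.6098  0.7926] [-0.004  -0.0038 -0.0003  0.0044  0.0057]
```

View pics/w1.png

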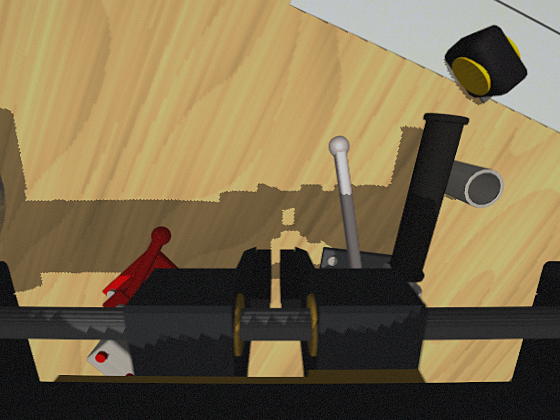

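Wrist view: the lever's ball is at (339,145) and its blade runs down to (355,265). The shut fingers, at about (275,250), are on its outer side, and the red ball is clear at (160,235). Now I'll lower to lever height.

Request:
{"name": "jog_arm", "arguments": {
  "plan": [
    [1,0.003,0,0.03,0],
    [1,0.007,0,0.06,0],
    [1,0.007,0,0.09,0],
    [1,0.007,0,0.12,0],
    [1,0.007,0,0.14,0],
    [1,0.007,0,0.147,0],
    [1,0.007,0.01,0.147,0],
    [1,0.007,0.02,0.147,0],
    [1,0.007,0.025,0.147,0],
    [1,0.007,0.025,0.147,0],
    [1,0.007,0.025,0.147,0]
  ]
}}

```text
t: 3.95
tcp_pos: [0.4305, 0.2332, 0.0933]
tcp_rot: [0.001, 0.524, 0.852, 0.001]
contact_force: [-0.7, -0.5, 0.2]
width: 0.0005
finger_force: 0.0
```

Run:
```python
from fit import *
s=arm.observe(); print(s["tcp_pos"],s["contact_force"],s["wrist_torque"],s["width"],s["t"])
f=arm.grab_frame("wrist"); cv2.imwrite("pics/w2.png",f["pixels"])
L,x,d=lever(f); print(len(L),x,d,np.degrees(np.arctan2(d[1],d[0])))
n=np.array([d[1],-d[0]]); print("gap tcp->outer face",(x-s["tcp_pos"][:2])@n-.005)
```

```text
[0.4305 0.2332 0.0933] [-0.672  -0.5401  0.1668] [-0.0541  0.0844 -0.0454] 0.0005060316986656525 3.95
1609 [0.4436 0.2609] [0.4531 0.8915] 63.05953
gap tcp->outer face -0.005896804588539325
```

View pics/w2.png

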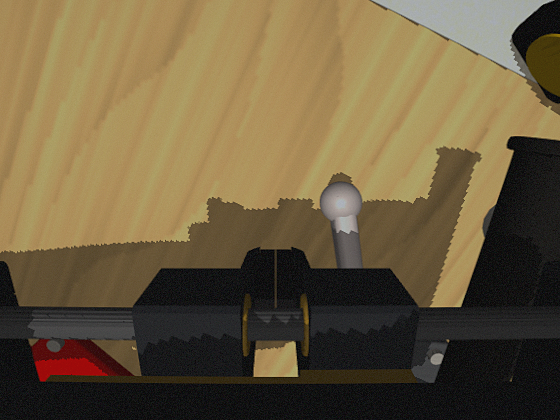

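The fingers are shut at lever height. In the wrist view the gap to the blade is about 12 mm (finger edge at column 308, blade at 330). I'll press in gently, in stages.

Request:
{"name": "jog_arm", "arguments": {
  "plan": [
    [1,0,0.004,0,0],
    [1,0,0.008,0,0],
    [1,0,0.012,0,0],
    [1,0,0.016,0,0],
    [1,0,0.02,0,0],
    [1,0,0.024,0,0],
    [1,0,0.028,0,0],
    [1,0,0.032,0,0],
    [1,0,0.036,0,0],
    [1,0,0.036,0,0],
    [1,0,0.036,0,0]
  ]
}}

```text
t: 4.92
tcp_pos: [0.4593, 0.2486, 0.0909]
tcp_rot: [-0.002, 0.524, 0.852, -0.001]
contact_force: [-5.9, 1.1, 2.4]
width: 0.0006
finger_force: 2.7
```

Run:
```python
from fit import *
s=arm.observe(); print(s["tcp_pos"],s["contact_force"],s["wrist_torque"],s["width"],s["t"])
f=arm.grab_frame("top"); cv2.imwrite("pics/t3.png",cv2.resize(f["pixels"][150:290,120:330],None,fx=3.5,fy=3.5))
f=arm.grab_frame("wrist"); cv2.imwrite("pics/w3.png",f["pixels"])
```

```text
[0.4593 0.2486 0.0909] [-5.8518  1.0932  2.3721] [0.0843 0.875  0.0631] 0.0006185593134062548 4.9167
```

View pics/w3.png

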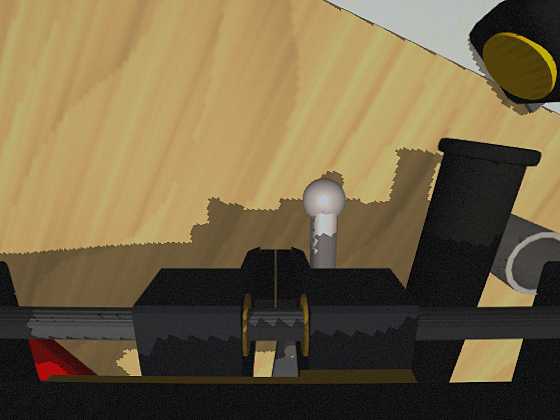

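In contact, about 6 N. The blade has swung part-way in and is clear of the bar. I'll carry on more slowly.

Request:
{"name": "jog_arm", "arguments": {
  "plan": [
    [1,0,0.002,0,0],
    [1,0,0.004,0,0],
    [1,0,0.006,0,0],
    [1,0,0.008,0,0],
    [1,0,0.01,0,0],
    [1,0,0.01,0,0],
    [1,0,0.01,0,0]
  ]
}}

```text
t: 5.6
tcp_pos: [0.4676, 0.2529, 0.0908]
tcp_rot: [-0.002, 0.524, 0.852, -0.002]
contact_force: [-7.8, 0.4, 3.5]
width: 0.0001
finger_force: 3.5
```

Request:
{"name": "jog_arm", "arguments": {
  "plan": [
    [1,0,0.001,0,0],
    [1,0,0.002,0,0],
    [1,0,0.003,0,0],
    [1,0,0.003,0,0],
    [1,0,0.003,0,0]
  ]
}}

```text
t: 6.02
tcp_pos: [0.4702, 0.2541, 0.0908]
tcp_rot: [-0.002, 0.524, 0.852, -0.002]
contact_force: [-7.8, -0.5, 2.8]
width: 0.0005
finger_force: 3.7
```

Request:
{"name": "jog_arm", "arguments": {
  "plan": [
    [1,0,0.001,0,0],
    [1,0,0.002,0,0],
    [1,0,0.003,0,0],
    [1,0,0.003,0,0],
    [1,0,0.003,0,0]
  ]
}}

```text
t: 6.43
tcp_pos: [0.4725, 0.2551, 0.0907]
tcp_rot: [-0.002, 0.524, 0.852, -0.002]
contact_force: [-8.2, -0.7, 2.9]
width: 0.0003
finger_force: 4.4
```

Run:
```python
from fit import *
s=arm.observe(); print(s["tcp_pos"],s["contact_force"],s["wrist_torque"],s["width"],s["t"])
f=arm.grab_frame("wrist"); cv2.imwrite("pics/w4.png",f["pixels"])
P=cloud(f); print(f["xyz"])
for q in ("brake_lever","brake_bar"):
    for r in arm.regions_of(f,q)[:2]:
        A=P[r["mask"].ravel()]; A=A[(A[:,2]>.1)&(A[:,2]<.135)]
        if len(A)>30:
            x,d=line(A); print(q,r["p"],len(A),x,d,np.degrees(np.arctan2(d[1],d[0])),A.mean(0))
```

```text
[0.4725 0.2551 0.0907] [-8.2218 -0.6912  2.8911] [-0.2473  1.1649 -0.0574] 0.0003003921293934514 6.4333
[0.4407 0.3208 0.2366]
brake_lever 0.87 2865 [0.4797 0.2984] [-0.2921  0.9564] 106.98514 [0.4809 0.2938 0.1158]
brake_bar 0.76 12641 [0.5141 0.3099] [-0.4781  0.8783] 118.56186 [0.5129 0.3132 0.1211]
```

View pics/w4.png

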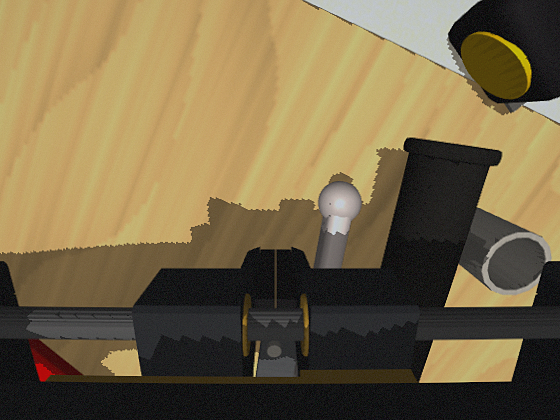

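The blade, (325,265) to the ball at (340,200), now lies nearly parallel to the bar. The force is still spring level (~8 N), so I'll creep on until it rises at the stop.

Request:
{"name": "jog_arm", "arguments": {
  "plan": [
    [1,0,0.001,0,0],
    [1,0,0.002,0,0],
    [1,0,0.002,0,0],
    [1,0,0.002,0,0]
  ]
}}

```text
t: 6.92
tcp_pos: [0.4727, 0.2552, 0.0906]
tcp_rot: [-0.003, 0.524, 0.852, -0.004]
contact_force: [-13.3, -3.4, 8.5]
width: 0.0004
finger_force: 7.3
```

Run:
```python
from fit import *
s=arm.observe(); print(s["tcp_pos"],s["contact_force"],s["wrist_torque"],s["t"])
f=arm.grab_frame("wrist"); b=at_z(f,(340,200),.11)[:2]; print(b)
for p in ((.528,.1604),(.524,.162),(.5193,.158)):
    d=b-np.array(p); print(np.linalg.norm(d),np.degrees(np.arctan2(d[1],d[0])))
```

```text
[0.4727 0.2552 0.0906] [-13.3315  -3.3702   8.5005] [-0.5815  1.8479 -0.0546] 6.9167
[0.4793 0.3035]
0.15112566903266972 108.77911731015912
0.14835924532898226 107.51538330129884
0.15086645478356991 105.35547709240322
```

Force jumped to about 16 N without further motion: it is on the stop. Hold.

Request:
{"name": "jog_arm", "arguments": {
  "plan": [
    [1,0,0,0,0],
    [1,0,0,0,0],
    [1,0,0,0,0],
    [1,0,0,0,0],
    [1,0,0,0,0],
    [1,0,0,0,0],
    [1,0,0,0,0],
    [1,0,0,0,0],
    [1,0,0,0,0],
    [1,0,0,0,0],
    [1,0,0,0,0],
    [1,0,0,0,0],
    [1,0,0,0,0],
    [1,0,0,0,0],
    [1,0,0,0,0],
    [1,0,0,0,0],
    [1,0,0,0,0]
  ]
}}

```text
t: 8.38
tcp_pos: [0.4727, 0.2553, 0.0906]
tcp_rot: [-0.003, 0.524, 0.852, -0.004]
contact_force: [-13.8, -3.2, 9.1]
width: 0.0004
finger_force: 7.3
```

Held 1.5 s. Now easing it back out slowly.

Request:
{"name": "jog_arm", "arguments": {
  "plan": [
    [1,0,-0.002,0,0],
    [1,0,-0.004,0,0],
    [1,0,-0.006,0,0],
    [1,0,-0.009,0,0],
    [1,0,-0.012,0,0],
    [1,0,-0.015,0,0],
    [1,0,-0.018,0,0],
    [1,0,-0.021,0,0],
    [1,0,-0.024,0,0],
    [1,0,-0.027,0,0],
    [1,0,-0.03,0,0],
    [1,0,-0.033,0,0],
    [1,0,-0.036,0,0],
    [1,0,-0.039,0,0],
    [1,0,-0.042,0,0],
    [1,0,-0.045,0,0],
    [1,0,-0.05,0,0],
    [1,0,-0.056,0,0],
    [1,0,-0.062,0,0],
    [1,0,-0.068,0,0]
  ]
}}

```text
t: 10.05
tcp_pos: [0.4158, 0.2259, 0.0918]
tcp_rot: [0.0, 0.524, 0.852, 0.0]
contact_force: [-0.1, 0.3, -0.5]
width: 0.0001
finger_force: 0.0
```

Request:
{"name": "jog_arm", "arguments": {
  "plan": [
    [1,0,-0.005,0,0],
    [1,0,-0.01,0,0],
    [1,0,-0.01,-0.03,0],
    [1,0,-0.01,-0.06,0],
    [1,0,-0.01,-0.09,0],
    [1,0,-0.01,-0.12,0],
    [1,0,-0.01,-0.15,0],
    [1,0.03,-0.03,-0.15,0],
    [1,0.06,-0.03,-0.15,0],
    [1,0.06,-0.03,-0.15,0],
    [1,0.06,-0.03,-0.15,0],
    [1,0.06,-0.03,-0.15,0]
  ]
}}

```text
t: 11.05
tcp_pos: [0.3623, 0.2656, 0.2414]
tcp_rot: [0.0, 0.524, 0.852, -0.0]
contact_force: [-0.6, 0.5, -1.1]
width: 0.0004
finger_force: 0.0
```

Run:
```python
from fit import *
s=arm.observe(); print(s["tcp_pos"],s["contact_force"],s["t"],s["joint_velocities"])
for n in ("top","wrist"):
    f=arm.grab_frame(n); L,x,d=lever(f); print(n,len(L),x,d,np.degrees(np.arctan2(d[1],d[0])))
f=arm.grab_frame("top"); cv2.imwrite("pics/t5.png",f["pixels"])
```

```text
[0.3623 0.2656 0.2414] [-0.635   0.5367 -1.1043] 11.05 [-0.0204  0.0094  0.0005 -0.0022 -0.0011  0.0029]
top 265 [0.4714 0.236 ] [-0.599   0.8008] 126.79718
wrist 461 [0.453  0.2597] [-0.5976  0.8018] 126.69465
```

View pics/t5.png

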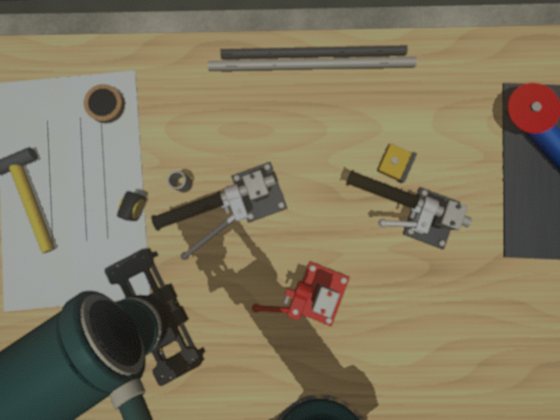

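The top view shows the lever back at its start line: its ball is at (184,257) and the fitted angle is 126.8°, the same as before. The pipe, tape measure and magnet are unmoved and the arm is clear.

```bash
python3 -c "
from rig import arm
print(arm.job_done())"
```

```text
the job is handed in; nothing more can be done
None
```

I pressed the long lever to its stop with the outside of the shut fingers, held it there about 1.5 s at roughly 16 N, and eased it back to rest. The short lever and loose things look unmoved, the arm is clear, and the job is handed in; no verdict was shown.

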